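Tighten the red book's press with the T-handled hex key

ROBOT

A 6-joint arm with a two-finger parallel gripper is mounted at the origin on the work surface. World frame = base frame: x ahead of the robot, y to its left, z up, the work surface at z = 0. Lengths are in m, angles in degrees, forces in N, time in s.
With the tool pointing down it reaches from about 0.4 to 0.825 m from the base axis. Payload 7 kg.
Tool frame: the origin (TCP) lies midway between the tips of the shut fingers; the grasp point (between the pads) lies hold_point_z behind it (hold_point_z is the distance from the TCP to the grasp point, in m); z points along the fingers, y is the line along which they close (so a half turn about z gives the same grasp; the last joint's range is limited). The gripper opens to 88 mm and grips with 3 to 60 N. Pads are 19 mm wide; open, the fingers measure 130 mm over their backs; the gripper's body (78 mm by 193 mm) begins 47 mm behind the grasp point.
Start: joints at [-48.868, 20.546, 0.682, 0, -70.136, -16.507], TCP at [0.281, -0.614, 0.195] pointing down, gripper open.
Joint ranges: [-176.03, 176.03], [-82.01, 121.73], [-58.28, 71.71], [-173.87, 95.51], [-174.79, -0.11], [-173.66, 173.66]. Speed limits (degrees/s): [136.94, 136.94, 172.46, 180, 180, 180].

INTERFACE

Orientations are given as [roll, pitch, yaw] about the fixed x, y, z axes, in that order (R = Rz(yaw) Ry(pitch) Rx(roll)).
In Python, from plant import * gives the robot as it stands.
- The arm moves only by the tool step_arm, never from a script. Its argument "steps" is a list that holds one entry, the list of rows, each a list of 6 numbers: the shift along the tool's x, y, z scaled (see below), then the turn, a rotation vector about the tool's x, y, z scaled (see below). In form: [[[tx, ty, tz, wx, wy, wz], ...]]. A call has 1 to 20 rows; each row is the pose to reach, as a shift and turn from the pose commanded when the call began, along the tool's axes at that moment; what a row does not reach only later rows make up. The controller multiplies each number of a shift by 100 mm and each number of a turn by 0.5 rad. A row lasts 1/10 s, in which the tool goes at most 50 mm and 8.59 degrees, less where a joint would pass 70% of its speed; a pose out of reach is approached as far as the arm can. A call with a number of a shift or a turn outside -1 to 1 is refused whole. A call with a gripper value outside its range is refused whole. "jaw" is the closure in counts, from 0 (fully open) to 255 (shut), set as the call begins (left out, the last holds). The fingers move at their own pace and stop on an object; the grip force is fixed at half the most. Time passes only in rows, so rows that repeat a pose let the fingers close. It gives the time, the measured TCP pose, the force, the opening and the grip force at its end, in the units of the state.
- get_obs(): the state, without advancing time (a new reading comes with each control period).
- snapshot(name): name is "side" or "top" or "wrist"; returns (picture, depth): 400x640x3 uint8, red, green, blue; 400x640 float32, m along the optical axis (not along the pixel's ray), 0 where there is no reading.
- calibration(name): a dict with "mtx" (3x3 intrinsics, pixels), "rvec" (rotation vector, rad) and "tvec" (3), from world to camera coordinates, as OpenCV has them. Camera axes: x right, y down, z forward; pixel columns grow to the right and rows downward; lengths in m; the calibration is good to about 2 mm. A picture is of the moment at which its call begins: read the wrist's pose just before it. calibration takes no time and is no camera call; for the wrist camera it gives the pose at the moment of the call.
- close_job(): hands the job in; it is judged then, once.
The state is a dict: "clock": time; "joint_pos": joint angles; "qvel": joint speeds; "tau": joint torques, N m; "tool_pos": TCP position; "orientation": TCP orientation; "force": force on the tool from outside, world axes, zero at the start; "moment": the same for the moment, N m; "opening": finger opening in m; "gripper_force": force on a finger pad.
Only numpy, scipy, OpenCV 4.12 (cv2) and the standard library are available. Lean on these libraries where they do the work, as an engineer would, in place of code of your own. Each camera call takes 0.05 s, during which the arm holds its last target. There are 200 camera calls.

TASK

Lift the orange T-handled hex key straight up out of its wooden stand and push it fully home, upright, into the hex socket on top of the press that holds the red book. Only once it is fully home, turn it clockwise (seen from above) a good quarter turn to tighten the screw, then let go and leave the key standing in the socket. Do not turn the screw of the other press, which holds the green book.

Things in the scene. Friction and masses are not known exactly. Their poses are not given: they have to be found in the camera images.
- key_handle (a point): Centre of the orange cross-bar (110 x 20 x 20 mm) of a loose 0.3 kg T-key; z up, x along the bar, y across it. Steel hex shank, 20 mm across flats, two corners along x; tip 100 mm below this point, its last 14 mm tapering to 10 mm. It starts upright (lean up to 3 deg) in a loose hole 40 mm deep in a fixed wooden block 60 x 60 x 50 mm high; this point is then 110 mm above the table.
- red_mouth (a point): Top centre of the steel screw head (hexagon, 50 mm across flats, 146 mm above the table) of the press with the RED book. Brass and copper mouth, 47 mm, narrows over 20 mm to a hex socket 21.8 mm wide, floor 50 mm below this point. Key home: bar centre 50 mm above this point. z up, two socket corners along x, turning with the screw. Key fits with its x along this x or any 60 deg from it, +-10 deg.
- red_screw (a joint): Angle of the red book's screw, rad; grows clockwise seen from above; starts at 0 to 0.3, stops at -0.5 and 2.6. It drags with 0.08 N m and stays where left; the loose key may turn up to 0.4 rad before the screw follows. The press is fixed, base 150 x 200 mm; all of it but the screw head is below 100 mm.
- green_screw (a joint): The same for the other press, alike but for its GREEN book; starts at 0 to 0.3. To be left alone.
Mind the look-alikes: they are no part of the job. What is shaped like the part that bears red_mouth but pink is not meant. Of the things shaped like the part that bears key_handle, the bare steel one is meant.

How it is judged:
By the outcome, as a careful person would: the job done as asked, in the order asked, and still so for the second after the job is handed in, with the robot touching nothing.
It also fails if it takes over 48 s, if anything falls off the work surface, if the arm or the gripper's body presses on something with over 40 N, if the wrist force passes 120 N, or if a joint passes its speed limit or range.

## Working session

There is one attempt and no reset: what is moved stays moved. The work goes in short steps, Python scripts to look and compute and a tool call to move; the robot and the scene stay as the last step left them, time stands still between calls to the robot, and variables do not carry over. Pictures are saved under pics/ and viewed, at most 10 in all, crops included, and the job is handed in when it is done.

Besides the shell and the picture viewer there is one more tool, called after "Call:" by a JSON object that holds its "op" and its "data". step_arm: Moves the arm, as the interface text tells. Its arguments: {"type":"object","properties":{"steps":{"type":"array","items":{"type":"array","items":{"type":"array","items":{"type":"number","minimum":-1,"maximum":1}}}},"jaw":{"type":"number"}},"required":["steps"]}

```bash
mkdir -p pics; ls; cat > h.py <<'E'
from plant import *
import numpy as np, cv2
def cam(n):
    c=calibration(n); R=cv2.Rodrigues(np.array(c["rvec"],float))[0]
    return np.array(c["mtx"],float),R,np.array(c["tvec"],float).ravel()
def ray(c,uv,z):
    K,R,t=c; d=R.T@np.linalg.inv(K)@np.array([uv[0],uv[1],1.]); o=-R.T@t
    return o+d*(z-o[2])/d[2]
def cloud(c,D):
    K,R,t=c; v,u=np.mgrid[:D.shape[0],:D.shape[1]]
    P=np.stack([(u-K[0,2])/K[0,0]*D,(v-K[1,2])/K[1,1]*D,D],-1)
    return (P-t)@R
E
python3 - <<'E'
from h import *
for n in("top","side"):
    im,D=snapshot(n); np.savez(f"pics/{n}0.npz",im=im,D=D); cv2.imwrite(f"pics/{n}0.png",im[:,:,::-1])
    K,R,t=cam(n); print(n,K[0,0],-R.T@t)
o=get_obs(); print(o)
import plant; print([k for k in dir(plant) if k[0]!='_'])
E
```

```text
pics
top 451.1660907741096 [0.34390375 0.17469554 1.271167  ]
side 372.3947423818197 [0.14819065 1.03281677 0.65231762]
{'clock': 0.1, 'joint_pos': array([-4.88662664e+01,  2.05869260e+01,  6.40272690e-01, -1.73267455e-02,
       -7.01388358e+01, -1.65076578e+01]), 'qvel': array([-0.03234615, -0.03212289,  0.07152218,  0.20681937,  0.07964674,
        0.03325204]), 'tau': array([ 6.18360718e-04, -5.84162486e+01,  2.93752670e+01,  7.01551527e+00,
        1.01989068e-02, -3.63406184e-05]), 'tool_pos': array([ 0.28103826, -0.61317009,  0.1941318 ]), 'orientation': array([ 1.79913406e+02, -8.67541873e-03, -1.55379816e+02]), 'force': array([-0.38893093,  0.36665939,  0.74758756]), 'moment': array([ 0.02308549, -0.00699706, -0.00059323]), 'gripper_force': 0.0, 'opening': 0.08764049418472301}
['PlanningError', 'calibration', 'close_job', 'get_obs', 'hold_point_z', 'snapshot']
```

View pics/top0.png

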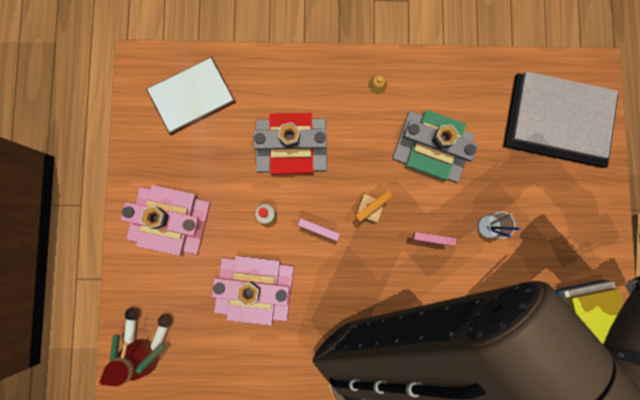

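View pics/side0.png

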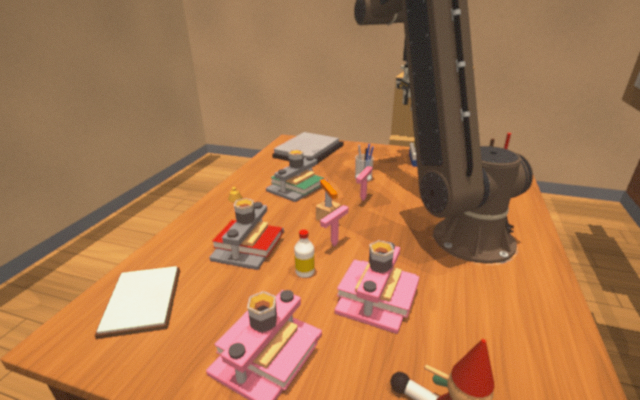

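In the top view the orange key is in its stand at (373,207), and pink key look-alikes are at (319,230) and (432,239). The presses are red-book grey (290,134), green-book grey (446,135), and pink ones at (153,217) and (248,293). I choose the orange key at (373,207) and the red-book press at (290,134).

```bash
python3 - <<'E'
from h import *
f=np.load("pics/top0.npz"); im,D=f["im"],f["D"]; c=cam("top"); P=cloud(c,D)
a=cv2.resize(im[90:250,240:400],None,fx=3.6,fy=3.6,interpolation=cv2.INTER_CUBIC); cv2.imwrite("pics/crop1.png",a[:,:,::-1])
hsv=cv2.cvtColor(im,cv2.COLOR_RGB2HSV)
Z=P[...,2]
box=np.zeros(D.shape,bool); box[180:235,345:400]=1
m=box&(Z>.09)&(Z<.14)
q=P[m]; print("key n",m.sum(),q.mean(0),np.median(q[:,2]))
r=cv2.minAreaRect(np.argwhere(m)[:,::-1].astype(np.float32)); print(r)
for p in cv2.boxPoints(r): print(ray(c,p,.12))
for n,(u,v) in dict(red=(290,134),green=(446,135)).items():
    b=np.zeros(D.shape,bool); b[v-22:v+22,u-22:u+22]=1
    m=b&(Z>.135)&(Z<.16); q=P[m]; print(n,m.sum(),np.median(q,0),(q.min(0)+q.max(0))/2)
    (x,y),rr=cv2.minEnclosingCircle(np.argwhere(m)[:,::-1].astype(np.float32)); print((x,y),rr,ray(c,(x,y),.146))
print(hold_point_z)
E
```

```text
key n 333 [0.45500825 0.01306718 0.1191499 ] 0.11920706208181812
((373.2044677734375, 205.26580810546875), (7.743326663970947, 42.80169677734375), 52.4314079284668)
[0.42872436 0.06322692 0.12      ]
[ 0.49694693 -0.02472236  0.12      ]
[ 0.48108811 -0.03679899  0.12      ]
[0.41307133 0.05114524 0.12      ]
red 229 [0.63944273 0.23343379 0.1412961 ] [0.63669665 0.23216182 0.14251151]
(288.5851745605469, 132.7933807373047) 11.060309410095215 [0.63577261 0.23183025 0.146     ]
green 232 [ 0.64029432 -0.17681875  0.14126484] [ 0.63789173 -0.1741749   0.14332554]
(446.5, 134.5) 11.597513198852539 [ 0.63628627 -0.17284774  0.146     ]
0.0188
```

View pics/crop1.png

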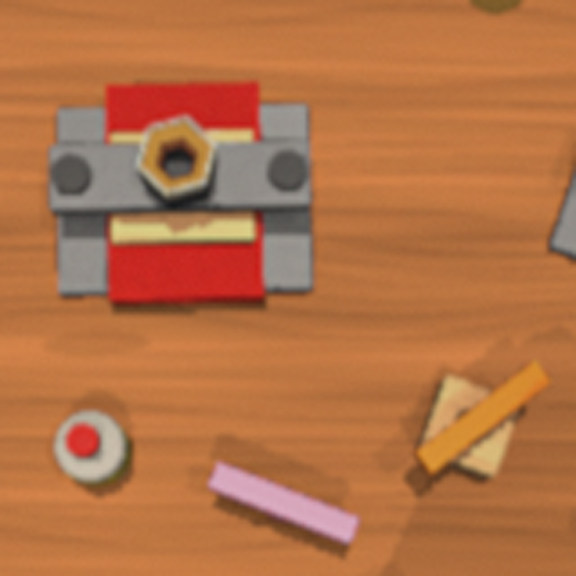

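The crop confirms a grey press with the red book (head about (177,158) in the crop) and an orange bar on a wooden block (about (483,418)). I'll go above the key.

Call:
{"op": "step_arm", "data": {"steps": [[[-0.8, 0.95, -0.7, 0, 0, 0], [-0.8, 0.95, -0.7, 0, 0, 0], [-0.8, 0.95, -0.7, 0, 0, 0], [-0.8, 0.95, -0.7, 0, 0, 0]]]}}

```text
clock: 0.5
tool_pos: [0.3161, -0.492, 0.2691]
orientation: [-179.7, 0.1, -155.2]
force: [1.0, -0.1, 0.3]
opening: 0.0878
gripper_force: 0.0
```

Call:
{"op": "step_arm", "data": {"steps": [[[-0.84, 1, 0, 0, 0, 0], [-0.84, 1, 0, 0, 0, 0], [-0.84, 1, 0, 0, 0, 0]]]}}

```text
clock: 0.8
tool_pos: [0.3489, -0.3658, 0.2644]
orientation: [179.9, 0.0, -155.4]
force: [0.2, -0.0, 0.9]
opening: 0.0876
gripper_force: 0.0
```

Call:
{"op": "step_arm", "data": {"steps": [[[-0.84, 1, 0, 0, 0, 0], [-0.84, 1, 0, 0, 0, 0], [-0.84, 1, 0, 0, 0, 0]]]}}

```text
clock: 1.1
tool_pos: [0.3837, -0.2398, 0.2646]
orientation: [180.0, 0.0, -155.3]
force: [0.9, 1.0, 0.4]
opening: 0.0872
gripper_force: 0.0
```

Call:
{"op": "step_arm", "data": {"steps": [[[-0.84, 1, 0, 0, 0, 0], [-0.84, 1, 0, 0, 0, 0], [-0.84, 1, 0, 0, 0, 0]]]}}

```text
clock: 1.4
tool_pos: [0.4186, -0.1138, 0.2647]
orientation: [180.0, 0.0, -155.3]
force: [0.9, -0.4, 0.2]
opening: 0.0876
gripper_force: 0.0
```

Call:
{"op": "step_arm", "data": {"steps": [[[-0.84, 1, 0, 0, 0, -1], [-0.84, 1, 0, 0, 0, -1], [-0.84, 1, 0, 0, 0, -1], [-0.84, 1, 0, 0, 0, -1]]]}}

```text
clock: 1.8
tool_pos: [0.4539, 0.0127, 0.2641]
orientation: [180.0, -0.0, -126.2]
force: [0.4, 0.4, -0.4]
opening: 0.0877
gripper_force: 0.0
```

Call:
{"op": "step_arm", "data": {"steps": [[[0, 0, 0, 0, 0, -1], [0, 0, 0, 0, 0, -1], [0, 0, 0, 0, 0, -1], [0, 0, 0, 0, 0, -1]]]}}

```text
clock: 2.2
tool_pos: [0.453, 0.0096, 0.2643]
orientation: [179.9, -0.0, -97.8]
force: [0.1, -0.8, 0.1]
opening: 0.0876
gripper_force: 0.0
```

Call:
{"op": "step_arm", "data": {"steps": [[[0, 0, 0, 0, 0, -1], [0, 0, 0, 0, 0, -1], [0, 0, 0, 0, 0, -1], [0, 0, 0, 0, 0, -1]]]}}

```text
clock: 2.6
tool_pos: [0.453, 0.0095, 0.2643]
orientation: [179.9, 0.0, -69.1]
force: [0.0, 0.3, -0.1]
opening: 0.0877
gripper_force: 0.0
```

Call:
{"op": "step_arm", "data": {"steps": [[[0, 0, 0, 0, 0, -0.6], [0, 0, 0, 0, 0, -0.6], [0, 0, 0, 0, 0, -0.6]]]}}

```text
clock: 2.9
tool_pos: [0.453, 0.0095, 0.2644]
orientation: [179.9, 0.0, -52.1]
force: [0.5, -0.0, -0.9]
opening: 0.0878
gripper_force: 0.0
```

```bash
python3 - <<'E'
from h import *
c=cam("wrist"); im,D=snapshot("wrist"); np.savez("pics/w1.npz",im=im,D=D); cv2.imwrite("pics/w1.png",im[:,:,::-1])
P=cloud(c,D); hsv=cv2.cvtColor(im,cv2.COLOR_RGB2HSV)
print(c[0][0,0],-c[1].T@c[2],get_obs()["joint_pos"])
m=(D>0)&(P[...,2]>.1)&(P[...,2]<.135)&(np.hypot(P[...,0]-.455,P[...,1]-.013)<.07)
# top face only
q=P[m]; med=np.median(q[:,2]); print(m.sum(),med)
r=cv2.minAreaRect(np.argwhere(m)[:,::-1].astype(np.float32)); print(r)
mu=q.mean(0); d=np.array([np.cos(np.radians(-52)),np.sin(np.radians(-52))])
A=np.c_[(q[:,:2]-mu[:2])@d,(q[:,:2]-mu[:2])@[-d[1],d[0]],np.ones(len(q))]
s=np.linalg.lstsq(A,q[:,2],rcond=None)[0]; print("slopes deg along, across",np.degrees(s[:2]))
rr=cv2.minAreaRect(q[:,:2].astype(np.float32)*1000); print(rr,mu)
w,v=np.linalg.eigh(np.cov(q[:,:2].T)); print(np.degrees(np.arctan2(v[1,1],v[0,1])))
E
```

```text
323.8438927616966 [ 0.50410057 -0.0550548   0.45478366] [ 2.62373690e+01 -3.37633762e+00 -1.90499745e+01 -1.25100156e-02
 -7.43843276e+01  1.13230777e+01]
1904 0.12058467327545624
((314.5, 173.5), (101.0, 19.0), 90.0)
slopes deg along, across [-0.4011915   0.21625592]
((456.8365173339844, 9.713623046875), (19.888811111450195, 109.16191101074219), 38.124732971191406) [0.45909801 0.00691757 0.12046468]
127.67357500682228
```

View pics/w1.png

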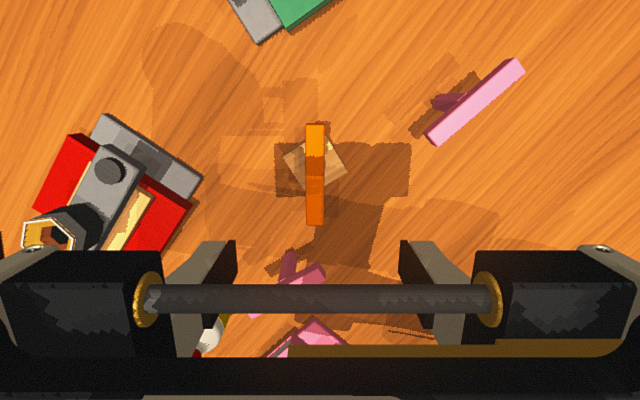

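The wrist view shows the orange bar upright at (314,173), centre (0.457,0.010), yaw −52°, lean below 0.5°. I'll descend and grip.

Call:
{"op": "step_arm", "data": {"steps": [[[0.02, -0.03, 0.5, 0, 0, 0], [0.02, -0.03, 1, 0, 0, 0], [0.02, -0.03, 1, 0, 0, 0]]]}}

```text
clock: 3.25
tool_pos: [0.452, 0.0085, 0.1592]
orientation: [179.4, 0.2, -52.6]
force: [-0.3, 0.0, 0.2]
opening: 0.0876
gripper_force: 0.0
```

Call:
{"op": "step_arm", "data": {"steps": [[[0, 0, 0.3, 0, 0, 0], [0, 0, 0.5, 0, 0, 0], [0, 0, 0.65, 0, 0, 0], [0, 0, 0.73, 0, 0, 0], [0, 0, 0.73, 0, 0, 0]]]}}

```text
clock: 3.75
tool_pos: [0.4572, 0.01, 0.0925]
orientation: [180.0, -0.0, -52.3]
force: [-0.4, -0.2, -0.3]
opening: 0.0875
gripper_force: 0.0
```

Call:
{"op": "step_arm", "data": {"steps": [[[0, 0, 0, 0, 0, 0], [0, 0, 0, 0, 0, 0], [0, 0, 0, 0, 0, 0], [0, 0, 0, 0, 0, 0], [0, 0, 0, 0, 0, 0], [0, 0, 0, 0, 0, 0], [0, 0, 0, 0, 0, 0], [0, 0, 0, 0, 0, 0]]], "jaw": 255}}

```text
clock: 4.55
tool_pos: [0.4567, 0.01, 0.0919]
orientation: [180.0, -0.0, -52.2]
force: [0.5, 1.1, 0.0]
opening: 0.0291
gripper_force: 0.0
```

Call:
{"op": "step_arm", "data": {"steps": [[[0, 0, 0, 0, 0, 0], [0, 0, 0, 0, 0, 0], [0, 0, 0, 0, 0, 0], [0, 0, 0, 0, 0, 0]]]}}

```text
clock: 4.95
tool_pos: [0.4567, 0.01, 0.0919]
orientation: [180.0, 0.0, -52.2]
force: [0.1, 0.4, -0.6]
opening: 0.0014
gripper_force: 0.0
```

Call:
{"op": "step_arm", "data": {"steps": [[[0, 0, -0.1, 0, 0, 0], [0, 0, -0.25, 0, 0, 0], [0, 0, -0.4, 0, 0, 0], [0, 0, -0.6, 0, 0, 0], [0, 0, -0.8, 0, 0, 0], [0, 0, -1, 0, 0, 0], [0, 0, -1, 0, 0, 0]]]}}

```text
clock: 5.65
tool_pos: [0.4585, 0.0104, 0.1955]
orientation: [-179.7, -0.1, -52.2]
force: [0.3, -0.7, -0.7]
opening: 0.0007
gripper_force: 0.0
```

Call:
{"op": "step_arm", "data": {"steps": [[[0, 0, -0.4, 0, 0, 0], [0, 0, -0.8, 0, 0, 0], [0, 0, -1, 0, 0, 0], [0, 0, -1, 0, 0, 0]]]}}

```text
clock: 6.05
tool_pos: [0.4581, 0.0103, 0.2954]
orientation: [-179.7, -0.1, -52.2]
force: [0.7, 0.1, -0.5]
opening: 0.0004
gripper_force: 0.0
```

```bash
python3 - <<'E'
from h import *
o=get_obs(); print(o["tool_pos"],o["orientation"],o["opening"],o["gripper_force"],o["force"])
c=cam("wrist"); im,D=snapshot("wrist"); np.savez("pics/w2.npz",im=im,D=D); cv2.imwrite("pics/w2.png",im[:,:,::-1])
c2=cam("top"); im2,D2=snapshot("top"); np.savez("pics/top2.npz",im=im2,D=D2)
c3=cam("side"); im3,D3=snapshot("side"); np.savez("pics/side2.npz",im=im3,D=D3)
cv2.imwrite("pics/side2.png",cv2.resize(im3[60:260,220:480],None,fx=3,fy=3)[:,:,::-1])
E
```

```text
[0.4581333  0.01026153 0.29538122] [-1.79696611e+02 -1.14476358e-01 -5.22296973e+01] 0.00039690829439848667 0.0 [ 0.70513479  0.09347465 -0.54250912]
```

View pics/side2.png

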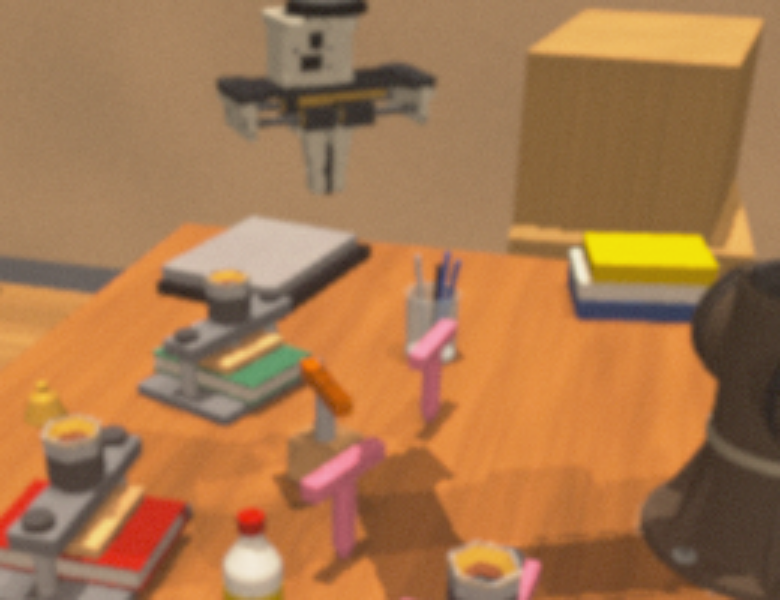

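View pics/w2.png

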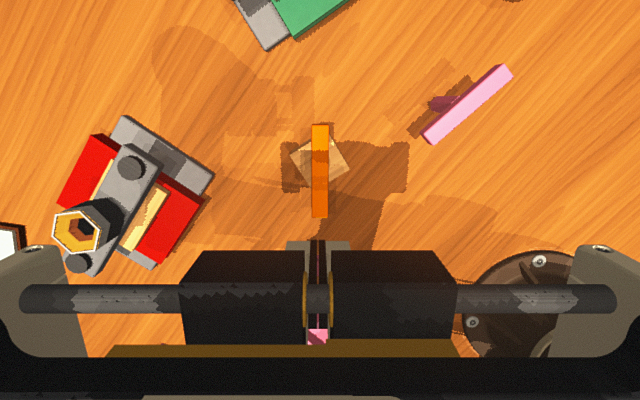

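The fingers closed on nothing: the bar still stands at (320,170) in the wrist view. I'll check the calibration against the TCP.

```bash
python3 - <<'E'
from h import *
o=get_obs(); T=o["tool_pos"]
f=np.load("pics/side2.npz")
for n in("side","top","wrist"):
    K,R,t=cam(n); 
    for p in (T,T+[0,0,.019],[.457,.0097,.12],[0,0,0]):
        q=K@(R@np.array(p)+t); print(n,np.round(p,3),q[:2]/q[2],q[2])
c=cam("wrist"); print("axis",c[1][2], -c[1].T@c[2])
for n,fl in(("wrist","w2"),("top","top2"),("wrist0","w1")):
    f=np.load(f"pics/{fl}.npz"); im,D=f["im"],f["D"]
    h=cv2.cvtColor(im,cv2.COLOR_RGB2HSV); 
    if n=="wrist0": m=(h[...,0]>10)&(h[...,0]<20)&(h[...,1]>235)&(h[...,2]>180); print(n,m.sum()); continue
    P=cloud(cam(n),D); m=(P[...,2]>.1)&(P[...,2]<.135)&(np.hypot(P[...,0]-.455,P[...,1]-.013)<.08)&(D>0)
    q=P[m]; print(n,m.sum(),cv2.minAreaRect(q[:,:2].astype(np.float32)*1000),np.median(q,0), cv2.minAreaRect(np.argwhere(m)[:,::-1].astype(np.float32)))
E
```

```text
side [0.456 0.01  0.291] [327.22416791 134.21696632] 1.1086057510824423
side [0.456 0.01  0.31 ] [327.236149   128.01787193] 1.0993736340365556
side [0.457 0.01  0.12 ] [326.88436033 185.69315228] 1.192236431328576
side [0 0 0] [471.83891783 239.18414389] 1.1309572042777338
top [0.456 0.01  0.291] [385.6303293  197.28472656] 0.9900873174768824
top [0.456 0.01  0.31 ] [387.09952182 196.29287227] 0.9711976526523718
top [0.457 0.01  0.12 ] [374.62760084 204.43212664] 1.1604397740469334
top [0 0 0] [373.02777648 375.25947   ] 1.2321477823727869
wrist [0.456 0.01  0.291] [318.10995541 232.62276572] 0.2063630047402521
wrist [0.456 0.01  0.31 ] [318.22026195 245.66973889] 0.18825059269224925
wrist [0.457 0.01  0.12 ] [317.11711914 172.12894602] 0.36940153041323254
wrist [0 0 0] [527.17044952 309.16274977] 0.5663748182243239
axis [-0.18575433  0.23820859 -0.95328484] [ 0.50709893 -0.05480303  0.48162356]
wrist 1618 ((453.8037109375, 9.367301940917969), (19.804704666137695, 109.18991088867188), 38.335758209228516) [0.45660239 0.00561877 0.11643007] ((319.5, 170.5), (93.0, 17.0), 90.0)
top 0 ((0.0, 0.0), (0.0, 0.0), 0.0) [nan nan nan] ((0.0, 0.0), (0.0, 0.0), 0.0)
wrist0 1733
  return _methods._mean(a, axis=axis, dtype=dtype,
  ret = um.true_divide(
```

```bash
python3 - <<'E'
from h import *
f=np.load("pics/side2.npz"); D=f["D"]; P=cloud(cam("side"),D)
m=(D>0)&(np.hypot(P[...,0]-.456,P[...,1]-.01)<.05)&(P[...,2]>.15)&(P[...,2]<.5)
m[:, :]&=True
vv,uu=np.nonzero(m); print(len(vv), vv.max(), P[m][:,2].min(), np.percentile(P[m][:,2],[1,5,20]))
for v in range(112,132,2): print(v,[None if not m[v,u] else tuple(np.round(P[v,u],3)) for u in (324,328,332)])
f=np.load("pics/w2.npz"); D=f["D"]; P=cloud(cam("wrist"),D)
for v in range(236,330,8): print(v,np.round(P[v,[300,310,318,328,340]],3).tolist())
E
```

```text
1410 124 0.32458139345440945 [0.32988819 0.34238362 0.38324569]
112 [(np.float64(0.462), np.float64(0.023), np.float64(0.361)), (np.float64(0.451), np.float64(0.021), np.float64(0.361)), (np.float64(0.441), np.float64(0.013), np.float64(0.36))]
114 [(np.float64(0.461), np.float64(0.028), np.float64(0.357)), (np.float64(0.45), np.float64(0.023), np.float64(0.356)), (np.float64(0.441), np.float64(0.013), np.float64(0.354))]
116 [(np.float64(0.46), np.float64(0.028), np.float64(0.351)), (np.float64(0.452), np.float64(0.018), np.float64(0.349)), (np.float64(0.441), np.float64(0.013), np.float64(0.348))]
118 [(np.float64(0.461), np.float64(0.025), np.float64(0.344)), (np.float64(0.451), np.float64(0.02), np.float64(0.344)), (np.float64(0.44), np.float64(0.014), np.float64(0.343))]
120 [(np.float64(0.461), np.float64(0.026), np.float64(0.339)), (np.float64(0.45), np.float64(0.023), np.float64(0.338)), (np.float64(0.44), np.float64(0.015), np.float64(0.337))]
122 [(np.float64(0.461), np.float64(0.026), np.float64(0.333)), (np.float64(0.45), np.float64(0.022), np.float64(0.332)), (np.float64
[... 972 characters left out ...]
14, 0.402], [0.476, -0.015, 0.402], [0.474, -0.017, 0.402], [0.476, -0.024, 0.413]]
292 [[0.483, -0.016, 0.413], [0.478, -0.014, 0.406], [0.475, -0.014, 0.404], [0.474, -0.017, 0.405], [0.475, -0.023, 0.414]]
300 [[0.482, -0.015, 0.414], [0.477, -0.012, 0.407], [0.475, -0.014, 0.407], [0.473, -0.016, 0.408], [0.474, -0.021, 0.414]]
308 [[0.48, -0.013, 0.414], [0.475, -0.011, 0.407], [0.474, -0.012, 0.407], [0.471, -0.013, 0.407], [0.473, -0.019, 0.414]]
316 [[0.478, -0.011, 0.413], [0.457, 0.015, 0.37], [0.287, 0.227, 0.013], [0.455, 0.005, 0.378], [0.471, -0.017, 0.413]]
324 [[0.477, -0.009, 0.413], [0.455, 0.018, 0.369], [0.278, 0.239, 0.015], [0.454, 0.008, 0.379], [0.469, -0.015, 0.413]]
```

Depth from both cameras puts the real fingertips about 35 mm higher than the reported TCP, though they agree laterally. So the fingers closed above the bar. I'll open and go 35 mm lower, to reported z ≈ 0.055.

Call:
{"op": "step_arm", "data": {"steps": [[[0, 0, 0, 0, 0, 0], [0, 0, 0, 0, 0, 0], [0, 0, 0, 0, 0, 0], [0, 0, 0, 0, 0, 0], [0, 0, 0, 0, 0, 0], [0, 0, 0, 0, 0, 0], [0, 0, 0, 0, 0, 0], [0, 0, 0, 0, 0, 0], [0, 0, 0, 0, 0, 0]]], "jaw": 0}}

```text
clock: 7.1
tool_pos: [0.4568, 0.01, 0.292]
orientation: [-180.0, 0.0, -52.2]
force: [0.6, 0.3, -0.2]
opening: 0.0672
gripper_force: 0.0
```

Call:
{"op": "step_arm", "data": {"steps": [[[0, 0, 0.4, 0, 0, 0], [0, 0, 0.8, 0, 0, 0], [0, 0, 1, 0, 0, 0], [0, 0, 1, 0, 0, 0]]]}}

```text
clock: 7.5
tool_pos: [0.4547, 0.0093, 0.1893]
orientation: [179.7, 0.1, -52.3]
force: [0.6, -0.5, 0.1]
opening: 0.0874
gripper_force: 0.0
```

Call:
{"op": "step_arm", "data": {"steps": [[[0, 0, 0.3, 0, 0, 0], [0, 0, 0.6, 0, 0, 0], [0, 0, 0.9, 0, 0, 0], [0, 0, 1, 0, 0, 0], [0, 0, 1, 0, 0, 0]]]}}

```text
clock: 8.0
tool_pos: [0.4568, 0.0099, 0.092]
orientation: [179.9, -0.0, -52.2]
force: [0.3, 1.1, 0.5]
opening: 0.0876
gripper_force: 0.0
```

Call:
{"op": "step_arm", "data": {"steps": [[[0, 0, 0.15, 0, 0, 0], [0, 0, 0.3, 0, 0, 0], [0, 0, 0.36, 0, 0, 0], [0, 0, 0.36, 0, 0, 0]]]}}

```text
clock: 8.4
tool_pos: [0.4573, 0.0102, 0.0567]
orientation: [-180.0, -0.0, -52.2]
force: [-0.4, 0.3, -0.5]
opening: 0.0876
gripper_force: 0.0
```

Call:
{"op": "step_arm", "data": {"steps": [[[0, 0, 0, 0, 0, 0], [0, 0, 0, 0, 0, 0], [0, 0, 0, 0, 0, 0], [0, 0, 0, 0, 0, 0], [0, 0, 0, 0, 0, 0], [0, 0, 0, 0, 0, 0], [0, 0, 0, 0, 0, 0], [0, 0, 0, 0, 0, 0], [0, 0, 0, 0, 0, 0], [0, 0, 0, 0, 0, 0], [0, 0, 0, 0, 0, 0], [0, 0, 0, 0, 0, 0]]], "jaw": 255}}

```text
clock: 9.6
tool_pos: [0.4567, 0.0099, 0.0559]
orientation: [180.0, 0.0, -52.2]
force: [-0.1, -0.5, 0.2]
opening: 0.0197
gripper_force: 30.0
```

Call:
{"op": "step_arm", "data": {"steps": [[[0, 0, -0.1, 0, 0, 0], [0, 0, -0.2, 0, 0, 0], [0, 0, -0.35, 0, 0, 0], [0, 0, -0.55, 0, 0, 0], [0, 0, -0.8, 0, 0, 0], [0, 0, -1, 0, 0, 0], [0, 0, -1, 0, 0, 0]]]}}

```text
clock: 10.3
tool_pos: [0.4584, 0.0105, 0.1593]
orientation: [-179.7, -0.1, -52.2]
force: [1.2, 0.1, -3.4]
opening: 0.0197
gripper_force: 30.0
```

Call:
{"op": "step_arm", "data": {"steps": [[[0, 0, -0.3, 0, 0, 0], [0, 0, -0.6, 0, 0, 0], [0, 0, -0.9, 0, 0, 0], [0, 0, -0.95, 0, 0, 0], [0, 0, -0.95, 0, 0, 0]]]}}

```text
clock: 10.8
tool_pos: [0.4565, 0.0102, 0.2509]
orientation: [-179.9, 0.0, -52.3]
force: [0.4, -0.6, -4.4]
opening: 0.0197
gripper_force: 30.0
```

```bash
python3 - <<'E'
from h import *
o=get_obs(); print(o["tool_pos"],o["orientation"],o["opening"],o["force"],o["joint_pos"])
c=cam("wrist"); im,D=snapshot("wrist"); np.savez("pics/w3.npz",im=im,D=D)
cs=cam("side"); im3,D3=snapshot("side"); np.savez("pics/side3.npz",im=im3,D=D3)
a=cv2.resize(im3[80:240,240:400],None,fx=3,fy=3,interpolation=cv2.INTER_CUBIC); b=cv2.resize(im[100:260,0:160],None,fx=3,fy=3,interpolation=cv2.INTER_CUBIC)
cv2.imwrite("pics/c3.png",np.hstack([a,b])[:480,:800*2,::-1]); 
cv2.imwrite("pics/c3.png",cv2.resize(np.hstack([a,b]),(800,400))[:,:,::-1])
# red head orientation from wrist view: head-top points
P=cloud(c,D); Z=P[...,2]; m=(D>0)&(Z>.125)&(Z<.16)&(np.hypot(P[...,0]-.636,P[...,1]-.232)<.05)
mm=m.astype(np.uint8); q=np.argwhere(m); print(m.sum(), q.min(0) if len(q) else None, q.max(0) if len(q) else None, P[m].mean(0), P[m].min(0),P[m].max(0))
E
```

```text
[0.4565443  0.01019253 0.25089195] [-1.79941760e+02  2.68032748e-02 -5.22557983e+01] 0.019688391378518508 [ 0.43101843 -0.60636314 -4.37745732] [ 2.60764359e+01 -2.66963089e+00 -2.01281480e+01 -3.98754002e-02
 -7.24898706e+01  1.16797326e+01]
1718 [217  14] [268  83] [0.63864619 0.21957469 0.13811397] [0.60996317 0.20234599 0.12500046] [0.66622184 0.24977077 0.14853129]
```

View pics/c3.png

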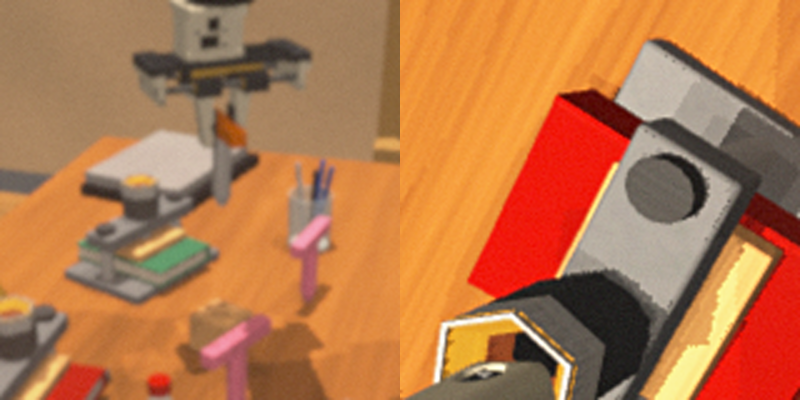

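The key is out and hangs vertically in the grip (shank tip at crop (222,200)). The red head is partly hidden, so I'll move beside the press for a close look.

Call:
{"op": "step_arm", "data": {"steps": [[[-0.18, -0.3, 0, 0, 0, 0], [-0.36, -0.6, 0, 0, 0, 0], [-0.55, -0.93, 0, 0, 0, 0]]]}}

```text
clock: 11.2
tool_pos: [0.4959, 0.1109, 0.2492]
orientation: [179.8, 0.0, -52.3]
force: [0.5, -0.6, -4.1]
opening: 0.0203
gripper_force: 30.0
```

Call:
{"op": "step_arm", "data": {"steps": [[[-0.22, -0.37, 0, 0, 0, 0], [-0.44, -0.74, 0, 0, 0, 0], [-0.55, -0.93, 0, 0, 0, 0]]]}}

```text
clock: 11.5
tool_pos: [0.5364, 0.2133, 0.2481]
orientation: [179.8, 0.0, -52.2]
force: [-0.5, -0.2, -4.0]
opening: 0.0202
gripper_force: 30.0
```

Call:
{"op": "step_arm", "data": {"steps": [[[-0.22, -0.37, 0, 0, 0, 0], [-0.42, -0.7, 0, 0, 0, 0], [-0.55, -0.93, 0, 0, 0, 0], [-0.55, -0.93, 0, 0, 0, 0], [-0.55, -0.93, 0, 0, 0, 0]]]}}

```text
clock: 12.0
tool_pos: [0.5754, 0.3112, 0.248]
orientation: [179.7, -0.0, -52.2]
force: [0.0, -1.0, -4.9]
opening: 0.0196
gripper_force: 30.0
```

```bash
python3 - <<'E'
from h import *
o=get_obs(); print(o["tool_pos"],o["orientation"],o["opening"],o["qvel"].max())
c=cam("wrist"); im,D=snapshot("wrist"); np.savez("pics/w4.npz",im=im,D=D); cv2.imwrite("pics/w4.png",im[:,:,::-1])
P=cloud(c,D); Z=P[...,2]; m=(D>0)&(Z>.14)&(Z<.152)&(np.hypot(P[...,0]-.636,P[...,1]-.232)<.045)
q=P[m][:,:2].astype(np.float32)
print(m.sum(),P[m].mean(0))
hull=cv2.convexHull(q*1000)[:,0]; ctr,_r=cv2.minEnclosingCircle(q*1000); print(ctr,_r)
# hull polygon edges directions mod 60
ap=cv2.approxPolyDP(hull,4,True)[:,0]; print(ap.round(1).tolist())
d=np.roll(hull,-1,0)-hull; L=np.hypot(*d.T); a=np.arctan2(d[:,1],d[:,0]); z=(L**2*np.exp(6j*a)).sum(); print("edge dir mod60",np.degrees(np.angle(z))/6)
K,R,t=c
for p in((.636,.232,.146),):
    w=K@(R@np.array(p)+t); print(w[:2]/w[2])
E
```

```text
[0.57542143 0.31116853 0.24798293] [ 1.79729569e+02 -5.81601217e-03 -5.22107022e+01] 0.01963604224427546 0.1689963192474382
1805 [0.63848715 0.2301751  0.14408605]
(637.9376220703125, 231.0360565185547) 28.67683219909668
[[665.7999877929688, 224.39999389648438], [654.0999755859375, 253.3000030517578], [629.7999877929688, 258.3999938964844], [610.5, 239.1999969482422], [619.4000244140625, 209.39999389648438], [645.7999877929688, 203.5]]
edge dir mod60 -14.295712
[317.99239156  75.62491552]
```

View pics/w4.png

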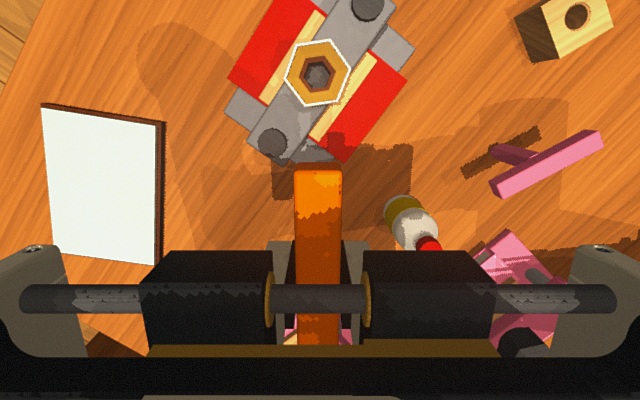

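The head is clear at (318,73) and the bar is held in the jaws at (318,170–345). I'll refine the rim's centre and angle.

```bash
python3 - <<'E'
from h import *
f=np.load("pics/w4.npz"); im,D=f["im"],f["D"]; c=cam("wrist"); print(get_obs()["tool_pos"])
s=np.zeros(D.shape,np.uint8); s[25:125,270:365]=1
m=((im.min(2)>200)&(s>0)).astype(np.uint8)
h=cv2.convexHull(np.argwhere(m)[:,::-1].astype(np.int32))[:,0]
q=np.array([ray(c,p,.146)[:2] for p in h],np.float32)*1000
ap=cv2.approxPolyDP(q,4,True)[:,0]; print(len(ap),ap.round(1).tolist(),ap.mean(0))
M=cv2.moments(q); print("ctr",M["m10"]/M["m00"],M["m01"]/M["m00"],M["m00"], "area expected",.866*2500)
d=np.roll(q,-1,0)-q; L=np.hypot(*d.T); z=(L**2*np.exp(6j*np.arctan2(d[:,1],d[:,0]))).sum(); print("yaw mod60",np.degrees(np.angle(z))/6)
if len(ap)==6: v=ap-ap.mean(0); print("corner yaw",np.degrees(np.angle(np.exp(6j*np.arctan2(v[:,1],v[:,0])).sum()))/6)
# bar
P=cloud(c,D); b=np.zeros(D.shape,bool); b[165:245,296:340]=1; b&=(D>0)&(P[...,2]>.29)&(P[...,2]<.34); b&=(im[...,0].astype(int)-im[...,2]>60)
r=P[b]; T=get_obs()["tool_pos"]; print("bar",b.sum(),r.mean(0),np.percentile(r[:,2],[5,50,95]))
w,v=np.linalg.eigh(np.cov(r[:,:2].T)); print("bar yaw",np.degrees(np.arctan2(v[1,1],v[0,1])))
x=np.array([np.cos(np.radians(-52.2)),np.sin(np.radians(-52.2))]); y=np.array([x[1],-x[0]])
e=(r[:,:2]-T[:2]); a,bb=e@x,e@y; print("along max",a.max(),"across",np.percentile(bb,[2,50,98]))
A=np.c_[a,bb,np.ones(len(a))]; print("slopes deg",np.degrees(np.linalg.lstsq(A,r[:,2],rcond=None)[0][:2]))
E
```

```text
[0.57548349 0.31061367 0.2488249 ]
6 [[618.5, 210.1999969482422], [610.5, 237.60000610351562], [631.0999755859375, 257.79998779296875], [657.2999877929688, 251.3000030517578], [663.2999877929688, 220.6999969482422], [645.5999755859375, 203.1999969482422]] [637.7346  230.11891]
ctr 638.1856789418002 230.47523467727873 2143.4321247595362 area expected 2165.0
yaw mod60 -14.370183
corner yaw -15.453679
bar 3496 [0.60053663 0.27934926 0.31304784] [0.31074544 0.31336575 0.31439413]
bar yaw 127.68915480834042
along max 0.05512811197491697 across [-0.00930358 -0.00079134  0.00804216]
slopes deg [-3.33461674  0.43438466]
```

```bash
python3 - <<'E'
from h import *
c=cam("wrist"); im,D=snapshot("wrist"); cs=cam("side"); i3,D3=snapshot("side"); ct=cam("top"); i2,D2=snapshot("top")
T=get_obs()["tool_pos"]; print(get_obs()["orientation"])
P=cloud(c,D); b=np.zeros(D.shape,bool); b[165:245,296:340]=1; b&=(D>0)&(P[...,2]>.29)&(P[...,2]<.34)&(im[...,0].astype(int)-im[...,2]>60)
r=P[b]; x=np.array([np.cos(np.radians(-52.2)),np.sin(np.radians(-52.2))]); y=np.array([x[1],-x[0]])
e=r[:,:2]-T[:2]; a=e@x; A=np.c_[a,e@y,np.ones(len(a))]; print("slopes",np.degrees(np.linalg.lstsq(A,r[:,2],rcond=None)[0][:2]))
# control: head rim slope in same picture
Z=P[...,2]; m=(D>0)&(Z>.14)&(Z<.152)&(np.hypot(P[...,0]-.638,P[...,1]-.2303)<.03)&(im.min(2)>200); r=P[m]; e=r[:,:2]-r[:,:2].mean(0)
print("rim slopes",np.degrees(np.linalg.lstsq(np.c_[e@x,e@y,np.ones(len(e))],r[:,2],rcond=None)[0][:2]),r[:,2].mean())
# side: shank
Q=cloud(cs,D3); m=(D3>0)&(np.hypot(Q[...,0]-T[0],Q[...,1]-T[1])<.025)&(Q[...,2]>.19)&(Q[...,2]<.285)
print(m.sum(), Q[m][:,2].min())
K,R,t=cs; rows=[]
for v in np.unique(np.nonzero(m)[0]):
    u=np.nonzero(m[v])[0]; rows.append((v,u.mean(),len(u),Q[v,u,2].mean()))
rows=np.array(rows); print(rows.round(3).tolist())
for z in(.285,.215):
    w=K@(R@np.array([T[0],T[1],z])+t); print("expected vertical",z,w[:2]/w[2])
cv2.imwrite("pics/s5.png",cv2.resize(i3[60:220,180:340],None,fx=3.6,fy=3.6,interpolation=cv2.INTER_CUBIC)[:,:,::-1])
E
```

```text
[ 1.79969959e+02 -3.89664333e-04 -5.22796946e+01]
slopes [-3.46002251  0.20810738]
rim slopes [-0.08294803 -0.01791697] 0.14665199930568404
212 0.20394755153860153
[[174.0, 241.0, 3.0, 0.283], [175.0, 242.0, 3.0, 0.278], [176.0, 242.0, 3.0, 0.276], [177.0, 245.0, 8.0, 0.274], [178.0, 245.0, 9.0, 0.271], [179.0, 246.0, 9.0, 0.269], [180.0, 246.0, 9.0, 0.266], [181.0, 246.0, 9.0, 0.263], [182.0, 246.0, 9.0, 0.261], [183.0, 246.0, 9.0, 0.258], [184.0, 246.0, 9.0, 0.255], [185.0, 246.0, 9.0, 0.252], [186.0, 246.375, 8.0, 0.249], [187.0, 246.5, 8.0, 0.248], [188.0, 247.0, 9.0, 0.244], [189.0, 247.0, 9.0, 0.242], [190.0, 247.0, 9.0, 0.239], [191.0, 247.0, 9.0, 0.236], [192.0, 247.0, 9.0, 0.233], [193.0, 247.0, 9.0, 0.23], [194.0, 247.5, 8.0, 0.228], [195.0, 247.5, 8.0, 0.225], [196.0, 247.5, 8.0, 0.223], [197.0, 247.5, 8.0, 0.219], [198.0, 248.0, 7.0, 0.216], [199.0, 247.5, 6.0, 0.214], [200.0, 248.25, 4.0, 0.21], [201.0, 248.5, 4.0, 0.206]]
expected vertical 0.285 [243.46176255 171.23206086]
expected vertical 0.215 [246.47196774 196.8673789 ]
```

View pics/s5.png

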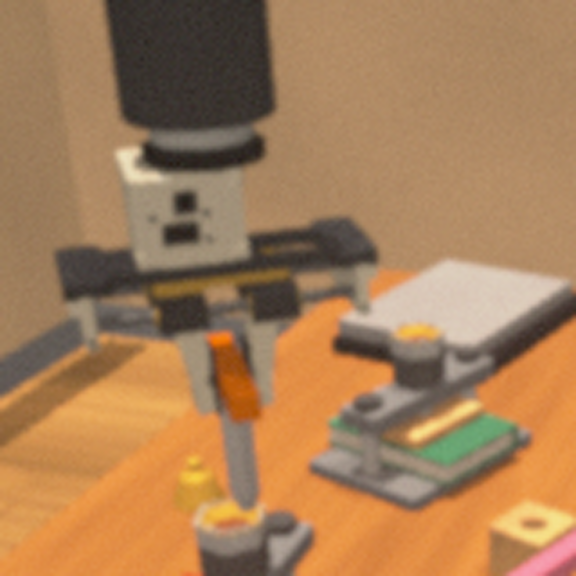

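The key is held but leans about 3.4° about tool y (bar slope −3.4°, rim slope 0 as the check). I'll move over the mouth, yaw to the socket and level the key with the tool.

Call:
{"op": "step_arm", "data": {"steps": [[[0.3, 0, 0, 0, 0, -0.25], [0.6, 0, 0, 0, 0, -0.5], [0.9, 0, 0, 0, 0, -0.75], [1, 0, 0, 0, 0, -1], [1, 0, 0, 0, 0, -1]]]}}

```text
clock: 12.7
tool_pos: [0.6381, 0.2299, 0.2511]
orientation: [-180.0, -0.0, -23.6]
force: [-0.0, -0.3, -4.4]
opening: 0.0198
gripper_force: 30.0
```

Call:
{"op": "step_arm", "data": {"steps": [[[0, 0, 0, 0, 0, -0.15], [0, 0, 0, 0, 0, -0.3], [0, 0, 0, 0, 0, -0.3]]]}}

```text
clock: 13.0
tool_pos: [0.637, 0.2323, 0.2513]
orientation: [-180.0, -0.0, -15.1]
force: [0.4, 1.9, -3.9]
opening: 0.0201
gripper_force: 30.0
```

Call:
{"op": "step_arm", "data": {"steps": [[[0, 0, 0, 0, 0.06, 0], [0, 0, 0, 0, 0.12, 0], [0, 0, 0, 0, 0.12, 0], [0, 0, 0, 0, 0.12, 0]]]}}

```text
clock: 13.4
tool_pos: [0.637, 0.2325, 0.2514]
orientation: [-180.0, -3.4, -15.1]
force: [-0.3, -0.0, -4.2]
opening: 0.02
gripper_force: 30.0
```

```bash
cat > go.py <<'E'
from h import *
from scipy.spatial.transform import Rotation as Ro
def st():
    o=get_obs(); return o,np.array(o["tool_pos"]),Ro.from_euler("xyz",o["orientation"],degrees=True)
def bar(p=True):
    c=cam("wrist"); im,D=snapshot("wrist"); o,T,R=st(); P=cloud(c,D)
    L=R.inv().apply((P-T).reshape(-1,3)).reshape(P.shape)
    b=(D>0)&(abs(L[...,1])<.014)&(L[...,0]>.01)&(L[...,0]<.06)&(L[...,2]<-.05)&(L[...,2]>-.08)&(im[...,0].astype(int)-im[...,2]>60)
    r=L[b]; W=P[b]; d=np.polyfit(r[:,0],W[:,2],1)[0]
    s=np.linalg.lstsq(np.c_[r[:,:2],np.ones(len(r))],W[:,2],rcond=None)[0]
    q=W[:,:2]-W[:,:2].mean(0); w,v=np.linalg.eigh(np.cov(q.T))
    print("T",T.round(4),o["orientation"].round(2),"F",o["force"].round(1),"M",o["moment"].round(2),"grip",o["opening"],"n",b.sum(),"slopes",np.degrees(s[:2]).round(2),"endx",r[:,0].max().round(4),"midy",((np.percentile(r[:,1],2)+np.percentile(r[:,1],98))/2).round(4),"barz",(s[2]-.01).round(4),"yaw",np.degrees(np.arctan(v[1,1]/v[0,1])).round(2))
    np.savez("pics/last.npz",im=im,D=D)
    C=T+R.apply([0,0,-.054]); print("bar centre",C.round(4),"q",o["joint_pos"].round(1),"t",o["clock"]); return o,T,R,C
def tool(R,w): print("shift numbers",(R.inv().apply(w)*10).round(3))
E
python3 - <<'E'
from go import *
o,T,R,C=bar(); tool(R,[.638-C[0],.2303-C[1],0]); tool(R,[0,0,-.1])
E
```

```text
T [0.6373 0.2324 0.2513] [-179.98   -3.41  -15.08] F [ 0.4 -0.2 -3.1] M [0.05 0.33 0.01] grip 0.019653773636633797 n 5045 slopes [ 0.53 -0.03] endx 0.0551 midy -0.0001 barz 0.3071 yaw -15.26
bar centre [0.6342 0.2332 0.3052] q [ 38.2  17.4   2.2   2.8 -72.7  36. ] t 13.45
shift numbers [0.044 0.018 0.003]
shift numbers [-0.059  0.     0.998]
```

Call:
{"op": "step_arm", "data": {"steps": [[[0.044, 0.018, 0, 0, 0, 0], [0.03, 0.018, 0.2, 0, 0, 0], [0.02, 0.018, 0.4, 0, 0, 0], [0.012, 0.018, 0.55, 0, 0, 0], [0.012, 0.018, 0.55, 0, 0, 0], [0.012, 0.018, 0.55, 0, 0, 0]]]}}

```text
clock: 14.05
tool_pos: [0.642, 0.229, 0.1963]
orientation: [180.0, -3.4, -15.0]
force: [-0.4, 0.3, -2.3]
opening: 0.0198
gripper_force: 30.0
```

```bash
python3 - <<'E'
from go import *
o,T,R,C=bar(); tool(R,[.638-C[0],.2303-C[1],0]); tool(R,[0,0,-.02])
cs=cam("side"); i3,D3=snapshot("side")
cv2.imwrite("pics/s6.png",np.hstack([cv2.resize(i3[110:230,180:300],(480,480),interpolation=cv2.INTER_CUBIC),np.zeros((480,2,3),np.uint8)])[:,:,::-1])
E
```

```text
T [0.6423 0.2293 0.1971] [-179.97   -3.49  -15.02] F [-0.1 -0.3 -2.5] M [-0.04  0.37  0.05] grip 0.019741094597006462 n 5024 slopes [ 0.81 -0.1 ] endx 0.0551 midy 0.0002 barz 0.2519 yaw -15.08
bar centre [0.6391 0.2302 0.251 ] q [ 37.7  19.2  -2.3   3.  -66.3  36.1] t 14.1
shift numbers [-0.011  0.001 -0.001]
shift numbers [-0.012  0.     0.2  ]
```

View pics/s6.png

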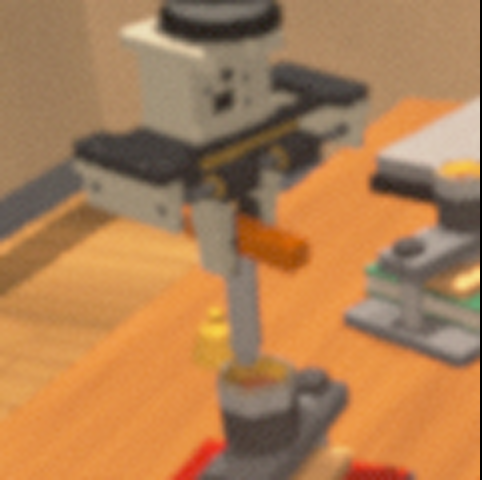

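The shank's tip (247,360) sits right over the red press's mouth (257,375), so I'll lower gently.

Call:
{"op": "step_arm", "data": {"steps": [[[-0.016, 0, 0.05, 0, -0.02, 0], [-0.02, 0, 0.1, 0, -0.02, 0], [-0.026, 0, 0.18, 0, -0.02, 0], [-0.03, 0, 0.24, 0, -0.02, 0], [-0.03, 0, 0.24, 0, -0.02, 0]]]}}

```text
clock: 14.65
tool_pos: [0.6391, 0.2293, 0.1703]
orientation: [179.9, -2.8, -15.0]
force: [-0.2, -0.2, -4.7]
opening: 0.0198
gripper_force: 30.0
```

```bash
python3 - <<'E'
from go import *
o,T,R,C=bar(); tool(R,[.638-C[0],.2303-C[1],0]); tool(R,[0,0,-.02])
E
```

```text
T [0.6395 0.2295 0.1711] [179.93  -2.81 -14.99] F [-0.3  0.5 -3.8] M [-0.04  0.32  0.01] grip 0.019381696535908717 n 5012 slopes [0.15 0.26] endx 0.055 midy 0.0001 barz 0.226 yaw -15.13
bar centre [0.6369 0.2302 0.2251] q [ 37.6  20.3  -3.9   2.5 -64.1  36.4] t 14.7
shift numbers [ 0.01  -0.004  0.   ]
shift numbers [-0.01 -0.    0.2 ]
```

Call:
{"op": "step_arm", "data": {"steps": [[[0.01, 0, 0.03, 0, 0, 0], [0.008, 0, 0.06, 0, 0, 0], [0.006, 0, 0.1, 0, 0, 0], [0.004, 0, 0.12, 0, 0, 0], [0.004, 0, 0.12, 0, 0, 0]]]}}

```text
clock: 15.2
tool_pos: [0.6403, 0.2302, 0.1601]
orientation: [-179.9, -2.8, -15.0]
force: [-3.7, 3.2, -1.0]
opening: 0.0193
gripper_force: 30.0
```

Call:
{"op": "step_arm", "data": {"steps": [[[-0.002, 0, 0.03, 0, 0, 0], [-0.004, 0, 0.06, 0, 0, 0], [-0.005, 0, 0.08, 0, 0, 0], [-0.005, 0, 0.08, 0, 0, 0]]]}}

```text
clock: 15.6
tool_pos: [0.6403, 0.23, 0.1514]
orientation: [-180.0, -2.8, -15.0]
force: [-3.3, 3.9, -3.9]
opening: 0.0195
gripper_force: 30.0
```

```bash
python3 - <<'E'
from go import *
o,T,R,C=bar(); tool(R,[.638-C[0],.2303-C[1],0]); tool(R,[0,0,-.02])
E
```

```text
T [0.6402 0.2301 0.1514] [-179.98   -2.81  -14.99] F [-3.2  4.2 -3. ] M [1.74 1.82 0.04] grip 0.019513095468563127 n 4975 slopes [-0.97 -0.13] endx 0.0553 midy -0.0001 barz 0.2068 yaw -15.11
bar centre [0.6377 0.2307 0.2053] q [ 37.5  21.1  -5.4   2.5 -61.8  36.3] t 15.65
shift numbers [0.004 0.003 0.   ]
shift numbers [-0.01  0.    0.2 ]
```

It is in the socket and about 10 mm from home, with light side force. I'll ease it and push on.

Call:
{"op": "step_arm", "data": {"steps": [[[-0.007, -0.006, 0.02, 0, 0, 0], [-0.009, -0.006, 0.05, 0, 0, 0], [-0.011, -0.006, 0.08, 0, 0, 0], [-0.011, -0.006, 0.08, 0, 0, 0]]]}}

```text
clock: 16.05
tool_pos: [0.6401, 0.2301, 0.1431]
orientation: [180.0, -2.8, -15.0]
force: [-1.9, 2.9, -5.3]
opening: 0.0198
gripper_force: 30.0
```

Call:
{"op": "step_arm", "data": {"steps": [[[-0.001, 0, 0.01, 0, 0, 0], [-0.001, 0, 0.02, 0, 0, 0], [-0.001, 0, 0.02, 0, 0, 0]]]}}

```text
clock: 16.35
tool_pos: [0.6402, 0.2303, 0.1421]
orientation: [-180.0, -2.9, -15.0]
force: [-2.5, 2.3, -2.5]
opening: 0.0201
gripper_force: 30.0
```

```bash
python3 - <<'E'
from go import *
o,T,R,C=bar(); tool(R,[.638-C[0],.2303-C[1],0]); tool(R,[0,0,-.02])
E
```

```text
T [0.6402 0.2302 0.1421] [-179.99   -2.87  -15.  ] F [-3.   1.8 -1.5] M [1.04 1.69 0.01] grip 0.020040113201331547 n 4987 slopes [-0.86  0.07] endx 0.0553 midy -0.0002 barz 0.1975 yaw -15.11
bar centre [0.6376 0.2309 0.196 ] q [ 37.6  21.5  -6.1   2.6 -60.6  36.2] t 16.4
shift numbers [0.005 0.005 0.   ]
shift numbers [-0.01  0.    0.2 ]
```

Call:
{"op": "step_arm", "data": {"steps": [[[0, 0, 0.01, 0, 0, 0], [0, 0, 0.02, 0, 0, 0], [0, 0, 0.02, 0, 0, 0]]]}}

```text
clock: 16.7
tool_pos: [0.6411, 0.2302, 0.142]
orientation: [-180.0, -3.0, -15.0]
force: [-5.4, 0.4, 7.9]
opening: 0.0201
gripper_force: 30.0
```

```bash
python3 - <<'E'
from go import *
o,T,R,C=bar()
E
```

```text
T [0.6411 0.2302 0.142 ] [-179.95   -2.99  -14.97] F [-5.   0.8  6.9] M [ 0.44  2.43 -0.03] grip 0.01957431084403584 n 4971 slopes [-1.12  0.01] endx 0.0554 midy -0.0001 barz 0.1973 yaw -15.23
bar centre [0.6384 0.2309 0.1959] q [ 37.6  21.5  -6.2   2.7 -60.5  36.2] t 16.75
```

z holds at 0.142 under 8 N with the bar at 0.196–0.197, so the key is home. I'll ease it 1 mm in −x to relieve the lean, then work out the turn about the shank axis.

Call:
{"op": "step_arm", "data": {"steps": [[[-0.006, 0, -0.005, 0, 0, 0], [-0.012, 0, -0.005, 0, 0, 0], [-0.012, 0, -0.005, 0, 0, 0]]]}}

```text
clock: 17.05
tool_pos: [0.6406, 0.2304, 0.142]
orientation: [-179.9, -3.0, -15.0]
force: [0.1, -0.4, 6.4]
opening: 0.0198
gripper_force: 30.0
```

```bash
python3 - <<'E'
from go import *
o,T,R,C=bar()
d=R.inv().apply([0,0,-1]); p=np.array([0,0,-.054])
for th in (.125,.25,.375,.5):
    print(th,((p-Ro.from_rotvec(d*th).apply(p))*10).round(4),(d*th/.5).round(4))
E
```

```text
T [0.6406 0.2303 0.1419] [-179.95   -3.03  -14.98] F [-0.3 -1.4  5.8] M [-0.48  0.26 -0.01] grip 0.019431099785580115 n 4973 slopes [-0.85  0.02] endx 0.0553 midy -0.0002 barz 0.1973 yaw -15.05
bar centre [0.6378 0.231  0.1959] q [ 37.6  21.5  -6.3   2.7 -60.4  36.1] t 17.1
0.125 [-0.0002  0.0036 -0.    ] [-1.320e-02  2.000e-04  2.496e-01]
0.25 [-0.0008  0.0071 -0.    ] [-0.0264  0.0005  0.4993]
0.375 [-0.0018  0.0105 -0.0001] [-3.970e-02  7.000e-04  7.489e-01]
0.5 [-0.0033  0.0138 -0.0002] [-5.290e-02  9.000e-04  9.986e-01]
```

Call:
{"op": "step_arm", "data": {"steps": [[[0, 0.004, 0, -0.013, 0, 0.25], [-0.001, 0.007, 0, -0.026, 0, 0.5], [-0.002, 0.0105, 0, -0.04, 0, 0.75], [-0.003, 0.014, 0, -0.053, 0.001, 0.998], [-0.003, 0.014, 0, -0.053, 0.001, 0.998]]]}}

```text
clock: 17.6
tool_pos: [0.6395, 0.2295, 0.1419]
orientation: [-180.0, -3.0, -43.8]
force: [-2.6, 0.6, 8.1]
opening: 0.0201
gripper_force: 30.0
```

Call:
{"op": "step_arm", "data": {"steps": [[[0, 0.004, 0, -0.013, 0, 0.25], [-0.001, 0.007, 0, -0.026, 0, 0.5], [-0.002, 0.0105, 0, -0.04, 0, 0.75], [-0.003, 0.014, 0, -0.053, 0.001, 0.998], [-0.003, 0.014, 0, -0.053, 0.001, 0.998]]]}}

```text
clock: 18.1
tool_pos: [0.6384, 0.2289, 0.1419]
orientation: [-180.0, -3.0, -72.5]
force: [-2.4, 0.6, 7.7]
opening: 0.0199
gripper_force: 30.0
```

```bash
python3 - <<'E'
from go import *
o,T,R,C=bar()
E
```

```text
T [0.6384 0.2289 0.1419] [-179.97   -2.99  -72.3 ] F [-2.4  0.8  7.7] M [ 0.55  1.15 -0.04] grip 0.01978683843976211 n 4953 slopes [-1.02  0.13] endx 0.055 midy -0.0004 barz 0.1973 yaw -72.6
bar centre [0.6376 0.2315 0.1959] q [ 37.9  22.9  -4.2   3.1 -63.9 -21.6] t 18.15
```

Call:
{"op": "step_arm", "data": {"steps": [[[0, 0.004, 0, -0.013, 0, 0.25], [-0.001, 0.007, 0, -0.026, 0, 0.5], [-0.002, 0.0105, 0, -0.04, 0, 0.75], [-0.003, 0.014, 0, -0.053, 0.001, 0.998], [-0.003, 0.014, 0, -0.053, 0.001, 0.998]]]}}

```text
clock: 18.65
tool_pos: [0.6372, 0.2288, 0.142]
orientation: [-180.0, -3.0, -101.1]
force: [-0.9, 1.0, 8.1]
opening: 0.02
gripper_force: 30.0
```

Call:
{"op": "step_arm", "data": {"steps": [[[0, 0.004, 0, -0.013, 0, 0.25], [-0.001, 0.007, 0, -0.026, 0, 0.5], [-0.002, 0.0105, 0, -0.04, 0, 0.75], [-0.003, 0.014, 0, -0.053, 0.001, 0.998], [-0.003, 0.014, 0, -0.053, 0.001, 0.998]]]}}

```text
clock: 19.15
tool_pos: [0.6362, 0.2293, 0.142]
orientation: [-180.0, -3.0, -129.8]
force: [-0.8, 1.8, 6.5]
opening: 0.02
gripper_force: 30.0
```

```bash
python3 - <<'E'
from go import *
o,T,R,C=bar(); K,Rc,t=cam("wrist"); w=K@(Rc@np.array([.638,.2303,.146])+t); print(w[:2]/w[2])
cs=cam("top"); i,D=snapshot("top"); P=cloud(cs,D); m=(D>0)&(P[...,2]>.14)&(P[...,2]<.152)&(np.hypot(P[...,0]-.638,P[...,1]-.23)<.045); print("rim seen from top",m.sum())
E
```

```text
T [0.6362 0.2293 0.1419] [-179.97   -2.99 -129.58] F [-1.5  0.7  7.3] M [ 0.58  0.29 -0.02] grip 0.019845209091314587 n 4906 slopes [-0.81 -0.03] endx 0.0546 midy -0.0003 barz 0.1972 yaw 50.07
bar centre [0.638  0.2315 0.1959] q [ 36.8  24.3  -1.1   0.8 -67.5 -76.7] t 19.2
[316.81168911 236.91420475]
rim seen from top 21
```

Call:
{"op": "step_arm", "data": {"steps": [[[0, 0.003, 0, -0.01, 0, 0.2], [0, 0.005, 0, -0.019, 0, 0.35], [0, 0.005, 0, -0.019, 0, 0.35], [0, 0.005, 0, -0.019, 0, 0.35]]]}}

```text
clock: 19.65
tool_pos: [0.6358, 0.2296, 0.1419]
orientation: [-180.0, -3.0, -139.6]
force: [-0.3, 0.8, 7.3]
opening: 0.0199
gripper_force: 30.0
```

Call:
{"op": "step_arm", "data": {"steps": [[[0, 0, 0, 0, 0, 0], [0, 0, 0, 0, 0, 0], [0, 0, 0, 0, 0, 0], [0, 0, 0, 0, 0, 0], [0, 0, 0, 0, 0, 0], [0, 0, 0, 0, 0, 0], [0, 0, 0, 0, 0, 0], [0, 0, 0, 0, 0, 0], [0, 0, 0, 0, 0, 0], [0, 0, 0, 0, 0, 0]]], "jaw": 0}}

```text
clock: 20.65
tool_pos: [0.6342, 0.2292, 0.1404]
orientation: [179.9, -3.2, -139.6]
force: [0.3, 0.4, -0.0]
opening: 0.0872
gripper_force: 0.0
```

Call:
{"op": "step_arm", "data": {"steps": [[[0.01, 0, -0.2, 0, 0, 0], [0.02, 0, -0.4, 0, 0, 0], [0.04, 0, -0.7, 0, 0, 0], [0.053, 0, -1, 0, 0, 0], [0.053, 0, -1, 0, 0, 0]]]}}

```text
clock: 21.15
tool_pos: [0.6366, 0.2299, 0.2458]
orientation: [-179.9, -2.7, -139.5]
force: [1.4, -0.1, -0.3]
opening: 0.0876
gripper_force: 0.0
```

Call:
{"op": "step_arm", "data": {"steps": [[[-0.4, 0, 0, 0, 0, 0], [-0.8, 0, 0, 0, 0, 0], [-1, 0, 0, 0, 0, 0], [-1, 0, 0, 0, 0, 0], [-1, 0, 0, 0, 0, 0], [-1, 0, 0, 0, 0, 0]]]}}

```text
clock: 21.75
tool_pos: [0.7101, 0.2936, 0.2352]
orientation: [179.9, -3.2, -139.6]
force: [0.2, -0.9, 0.0]
opening: 0.0874
gripper_force: 0.0
```

```bash
python3 - <<'E'
from go import *
o,T,R=st(); print(T,o["orientation"],o["opening"],o["force"],o["clock"])
c=cam("wrist"); im,D=snapshot("wrist"); np.savez("pics/w9.npz",im=im,D=D); P=cloud(c,D)
n=np.hypot(P[...,0]-.638,P[...,1]-.2303); Z=P[...,2]
m=(D>0)&(n<.065)&(Z>.17)&(Z<.23); r=P[m]; e=r[:,:2]-r[:,:2].mean(0)
print("bar",m.sum(),np.median(r[:,2]),cv2.minAreaRect(r[:,:2].astype(np.float32)*1000),"slopes",np.degrees(np.linalg.lstsq(np.c_[e,np.ones(len(e))],r[:,2],rcond=None)[0][:2]))
m=(D>0)&(n<.04)&(Z>.135)&(Z<.155)&(im.min(2)>190); q=P[m][:,:2].astype(np.float32)*1000; h=cv2.convexHull(q)[:,0]
d=np.roll(h,-1,0)-h; L=np.hypot(*d.T); z=(L**2*np.exp(6j*np.arctan2(d[:,1],d[:,0]))).sum(); print("rim",m.sum(),"yaw mod60",np.degrees(np.angle(z))/6, cv2.approxPolyDP(h,4,True)[:,0].round(0).tolist())
E
```

```text
[0.71014539 0.29361878 0.23516019] [ 179.93700803   -3.17460444 -139.56703681] 0.08743268715263353 [ 0.22838808 -0.86828405  0.01327004] 21.75
bar 4965 0.2064725825576296 ((641.99169921875, 234.7682647705078), (101.30152130126953, 20.015384674072266), 40.53775405883789) slopes [-0.67226641 -0.5026396 ]
rim 296 yaw mod60 3.880871 [[666.0, 228.0], [645.0, 255.0], [625.0, 256.0], [610.0, 234.0], [631.0, 207.0], [648.0, 204.0]]
```

The key stands home (bar centre 0.1965, lean under 1°) and has turned about 125°. From the rim, which the bar partly hides, I estimate the screw turned 100–112°. The gripper is clear, so I'm handing in.

```bash
python3 -c "
from plant import *
print(close_job())"
```

```text
the job is handed in; nothing more can be done
None
```

The job is handed in: the orange key is fully home in the red-book press, was turned about 125° clockwise (screw an estimated 100–112°), and was released standing upright, with the green press untouched, though no pass or fail result was returned.

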